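Lever up the oak beam and slip the dark shim under it

ROBOT

A 7-joint arm with a two-finger parallel gripper is mounted at the origin on the work surface. World frame = base frame: x ahead of the robot, y to its left, z up, the work surface at z = 0. Lengths are in m, angles in degrees, forces in N, time in s.
With the tool pointing down it reaches from about 0.425 to 0.875 m from the base axis. Payload 4.7 kg.
Tool frame: the origin (TCP) lies midway between the tips of the shut fingers; the grasp point (between the pads) lies 19 mm behind it; z points along the fingers, y is the line along which they close (so a half turn about z gives the same grasp; the last joint's range is limited). The gripper opens to 87 mm and grips with 3 to 60 N. Pads are 19 mm wide; open, the fingers measure 117 mm over their backs; the gripper's body (75 mm by 190 mm) begins 51 mm behind the grasp point.
Start: joints at [-76.083, 18.392, -4.016, 83.108, 1.295, 78.541, -3.26], TCP at [0.147, 0.633, 0.223] pointing down, gripper open.
Joint ranges: [-163.93, 163.93], [-17.29, 119.83], [-79.2, 71.16], [3.27, 140.29], [-89.18, 269.18], [5.43, 117.66], [-154.24, 154.24]. Speed limits (degrees/s): [147.25, 147.25, 180, 180, 180, 180, 180].

INTERFACE

Orientations are given as [roll, pitch, yaw] about the fixed x, y, z axes, in that order (R = Rz(yaw) Ry(pitch) Rx(roll)).
In Python, from station import robot, capture, camera_info, hand_in gives the robot as it stands.
- The arm moves only by the tool send_rows, never from a script. Its argument "moves" is a list of rows, each a list of 3 entries, a list of its own where there are three numbers: the gripper's target within -1 to 1 (fully open at 1, half-way at 0, shut at -1), then the shift along the tool's x, y, z as a fraction of full scale, then the turn, a rotation vector about the tool's x, y, z as a fraction of full scale. A call has exactly 8 rows; each row shifts and turns the commanded pose from where the row before left it, along the tool's axes as they then stand; what a row does not reach is not made up. Full scale, the value 1, is 0.03 m for a shift and 0.08 rad for a turn. A row lasts 1/12 s, in which the tool goes at most 41.7 mm and 7.16 degrees, less where a joint would pass 70% of its speed; a pose out of reach is approached as far as the arm can. A call with a number of a shift or a turn outside -1 to 1 is refused whole. A call with a gripper value outside its range is refused whole. The fingers move at their own pace and stop on an object; "grip_force" is the grip in N (left out, the last holds). Time passes only in rows, so rows that do not move let the fingers close, or fill a call up. It gives the time, the measured TCP pose, the force, the opening and the grip force at its end, in the units of the state.
- robot.read_state(): the state, without advancing time (a new reading comes with each control period).
- capture(name): name is "scene" or "top" or "wrist"; returns (picture, depth): 384x512x3 uint8, red, green, blue; 384x512 float32, m along the optical axis (not along the pixel's ray), 0 where there is no reading.
- camera_info(name): a dict with "fx", "fy", "cx", "cy" (pixels), "view" (4x4, takes a point from world to camera coordinates). Camera axes: x right, y up, looking along -z (the intrinsics and any distortion apply to the point x, -y, -z); pixel columns grow to the right and rows downward; lengths in m; the calibration is good to about 2 mm. A picture is of the moment at which its call begins: read the wrist's pose just before it. camera_info takes no time and is no camera call; for the wrist camera it gives the pose at the moment of the call.
- hand_in(): hands the job in; it is judged then, once.
The state is a dict: "time": time; "q": joint angles; "joint_velocities": joint speeds; "joint_torque": joint torques, N m; "tool_pos": TCP position; "orientation": TCP orientation; "wrist_force": force on the tool from outside, world axes, zero at the start; "ft_torque": the same for the moment, N m; "width": finger opening in m; "gripper_force": force on a finger pad.
Only numpy, scipy, OpenCV 4.12 (cv2) and the standard library are available. Lean on these libraries where they do the work, as an engineer would, in place of code of your own. Each camera call takes 0.05 s, during which the arm holds its last target. There are 200 camera calls.

TASK

Grip the red handle of the pry bar and swing it all the way down, so that it levers the oak beam's near end up off its bearer; the stiff bar stays down when let go. Then take the thin dark shim (not the thick pale packer) by its grip block and slip it flat along the bearer into the gap, from the robot's side, until its tip is just past the middle of the beam, and let go.

Things in the scene. Friction and masses are not known exactly. Their poses are not given: they have to be found in the camera images.
- pry_bar (a joint): Black steel pry bar pinned to a wooden fulcrum block; its flat blade reaches under the beam's end. 0 = handle up, 0.45 rad = lower stop, handle down. It starts at 0 to 0.02. The pin is stiff: the grip needs 8 to 15 N downward, and the bar stays where it is left, even under load. Fully down it lifts the beam's end about 40 mm: 26 mm or more of gap over the bearer.
- bar_grip (a point): Centre of the bar's red grip (round, 24 mm thick, 150 mm long, along the bar), 240 mm from the pin, which is 52 mm above the bench. The line pin to grip rises 0.5 rad above level at joint 0 (grip 167 mm above the bench) and 0.05 rad at 0.45 (64 mm). Axes turn with the bar; x is the hinge axis, level, away from the robot; at joint 0 z is up and y level, towards the beam.
- bearer_top (a point): Point on top of the near bearer (pale wood, fixed, 40 mm high, 60 mm wide in y) under the middle of the beam. x: level, along the bearer, away from the robot, square to the beam; y: along the beam, away from the pry bar; z up. The bearer's top runs from x = -140 mm (robot's side) to +60 mm. The pry bar's pin is at x = 0, y = -190 mm, z = +12 mm here; its axis is along x.
- beam: Oak beam, 100 mm wide (x), 520 mm long (y), 70 mm high (z), about 2.8 kg, loose on two bearers, level at the start. Origin: centre of its underside, then 40 mm above the bench. It lies along the bearer frame's y within 2 degrees; its end over the bar's blade is at its y = -260 mm and the near bearer crosses it at about y = -150 mm.
- shim: Dark brown hardwood plate 160 mm long (x), 40 wide (y), 12 thick (z), with a dark grip block 50 x 40 mm, 38 high, on top from x = -75 to -25 mm; 110 g. Origin: centre of its underside. It starts flat on the bench on the robot's side of the bar, its thin tip (+x) pointing away from the robot within 12 degrees. A pale packer of the same shape, but 44 mm thick, lies near it and is too thick.
Mind the look-alikes: they are no part of the job. Leave any green or purple look-alike of the shim alone.

How it is judged:
By the outcome, as a careful person would: the job done as asked, in the order asked, and still so for the second after the job is handed in, with the robot touching nothing.
It also fails if it takes over 58 s, if anything falls off the work surface, if the arm or the gripper's body presses on something with over 40 N, if the wrist force passes 120 N, or if a joint passes its speed limit or range.

## Working session

There is one attempt and no reset: what is moved stays moved. The work goes in short steps, Python scripts to look and compute and a tool call to move; the robot and the scene stay as the last step left them, time stands still between calls to the robot, and variables do not carry over. Pictures are saved under pics/ and viewed, at most 10 in all, crops included, and the job is handed in when it is done.

Besides the shell and the picture viewer there is one more tool, called as name(argument=value, ...) on one line, values as JSON. send_rows: Moves the arm, as the interface text tells. Shift numbers are shares of 0.03 m and turn numbers shares of 0.08 rad, none past 1 either way. Its arguments: {"type":"object","properties":{"moves":{"type":"array"},"grip_force":{"type":"number"}},"required":["moves"]}

```bash
mkdir -p pics; ls; python3 - <<'E'
from station import *
import cv2,numpy as np
s=robot.read_state();print(s)
for n in("scene","top"):
    p,d=capture(n);np.savez(f"pics/{n}0.npz",p=p,d=d);cv2.imwrite(f"pics/{n}0.png",p[:,:,::-1]);c=camera_info(n);print(n,c)
a=cv2.imread("pics/scene0.png");b=cv2.imread("pics/top0.png")
cv2.imwrite("pics/both.png",cv2.resize(np.vstack([a]),None,fx=1.5,fy=1.5))
cv2.imwrite("pics/top15.png",cv2.resize(b,None,fx=1.5,fy=1.5))
E
```

```text
pics
{'time': 0.0, 'q': array([-76.08272108,  18.44016047,  -4.01513315,  83.1739598 ,
         1.29534024,  78.54049807,  -3.26176859]), 'joint_velocities': array([ 0.10258973, -0.06199943, -0.10773851,  0.03517562, -0.04768213,
        0.00790587,  0.07154099]), 'joint_torque': array([-2.27794767e-04, -4.91287029e+01, -4.04037461e-01, -3.12520051e+01,
       -6.40092837e-02,  4.39272425e-02,  1.96830647e-04]), 'tool_pos': array([0.14735944, 0.63251609, 0.22145724]), 'orientation': array([-1.79890641e+02,  6.14413755e-03,  1.66890377e+02]), 'wrist_force': array([ 0.26722475, -0.02024307,  0.0174441 ]), 'ft_torque': array([ 0.01605049, -0.03218353,  0.01919122]), 'gripper_force': 0.0, 'width': 0.08702922628912357}
scene {'fx': 453.08342068771674, 'fy': 453.08342068771674, 'cx': 256.7490028981911, 'cy': 200.94641816888335, 'view': array([[ 0.34220726,  0.9394862 , -0.01612024, -0.11692633],
       [-0.57197453,  0.22189131,  0.78968942,  0.27612739],
       [ 0.74547926, -0.26101709,  0.613295  , -1.9655977 ],
       [ 0.        ,  0.        ,  0.        ,  1.        ]])}
top {'fx': 367.9065888166102, 'fy': 367.9065888166102, 'cx': 250.40940408542227, 'cy': 197.57440867118174, 'view': array([[ 8.57668547e-02, -9.96314503e-01, -1.20699529e-03,
        -1.40543932e-01],
       [ 9.75414884e-01,  8.37207679e-02,  2.03854449e-01,
        -6.29224418e-01],
       [-2.03002094e-01, -1.86612761e-02,  9.79000463e-01,
        -1.24595756e+00],
       [ 0.00000000e+00,  0.00000000e+00,  0.00000000e+00,
         1.00000000e+00]])}
```

View pics/both.png

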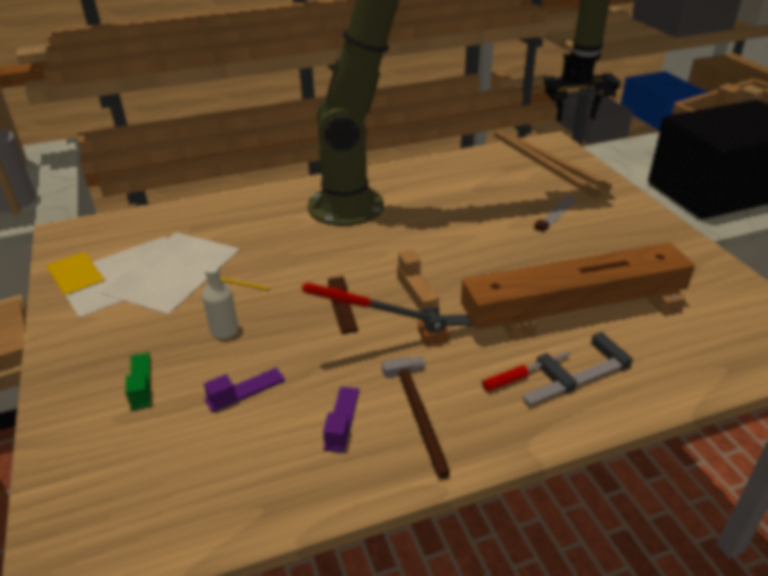

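View pics/top15.png

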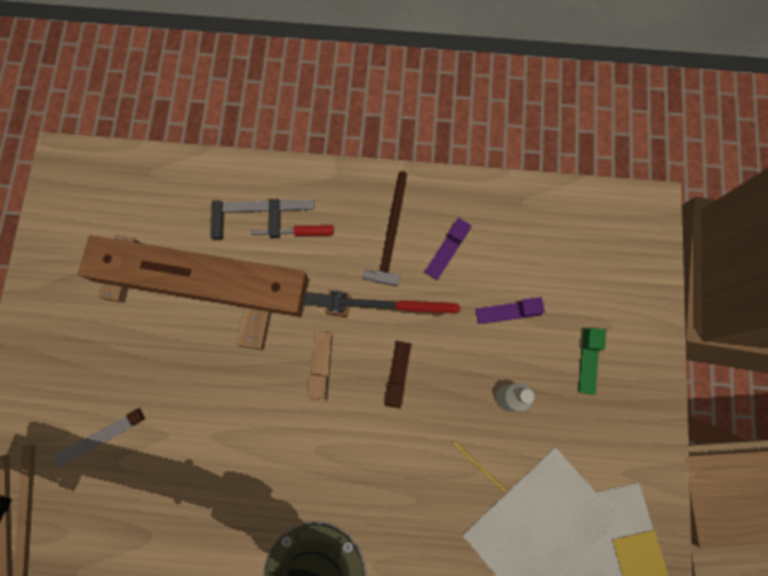

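The scene view shows the red grip at about (335,293) and the dark shim at (342,305), in the 1.5x picture. The top view shows the grip at (427,308), shim at (398,374), packer at (320,365), bearer stub at (253,328) and beam from (85,255) to (305,295).

```bash
cat > h.py <<'E'
from station import *
import cv2,numpy as np
from scipy.spatial.transform import Rotation as Rn
def pts(d,c):
    v,u=np.indices(d.shape); P=np.stack([(u-c['cx'])/c['fx']*d,-(v-c['cy'])/c['fy']*d,-d,np.ones_like(d)],-1)
    W=P@np.linalg.inv(c['view']).T
    W=W[...,:3]; W[d<=0]=np.nan; return W
def ray(u,v,c,z):
    iv=np.linalg.inv(c['view']);dr=iv[:3,:3]@[(u-c['cx'])/c['fx'],-(v-c['cy'])/c['fy'],-1];o=iv[:3,3]
    return o+dr*(z-o[2])/dr[2]
def big(m,roi=None):
    m=m.astype(np.uint8)
    if roi: k=np.zeros_like(m);k[roi[1]:roi[3],roi[0]:roi[2]]=1;m=m*k
    n,l,s,_=cv2.connectedComponentsWithStats(m); i=1+np.argmax(s[1:,4]); return l==i
E
python3 - <<'E'
from h import *
z=np.load("pics/top0.npz");p,d=z['p'].astype(int),z['d'];c=camera_info("top");W=pts(d,c)
r,g,b=p[...,0],p[...,1],p[...,2]
def show(n,m):
    w=W[m];w=w[~np.isnan(w[:,0])];(cu,cv),sz,an=cv2.minAreaRect(np.argwhere(m)[:,::-1].astype(np.float32))
    print(n,m.sum(),"px",cu.__round__(1),cv.__round__(1),sz,an,"med",np.median(w,0).round(4),"z5,95",np.percentile(w[:,2],[5,50,95]).round(4));return w
m=big((r>100)&(g<50)&(b<60),(255,190,315,220))
w=show("grip",m)
e=np.linalg.svd(w-w.mean(0),full_matrices=False)[2][0];t=(w-w.mean(0))@e;print("axis",e,np.ptp(t),w.mean(0)+e*t.min(),w.mean(0)+e*t.max())
m=big((r<95)&(g<60),(250,220,285,280));w=show("shim",m)
bp=cv2.boxPoints(cv2.minAreaRect(np.argwhere(m)[:,::-1].astype(np.float32)))
for q in bp: print(q, [ray(*q,c,zz).round(4) for zz in(0.012,0.05)])
# heights in map
for n,lo,hi,roi in(("beamtop",.095,.125,(45,150,210,215)),("bearer",.03,.05,(150,195,185,240)),("shimblk",.04,.065,(250,220,285,280)),("shimplate",.006,.02,(255,222,280,275)),("packer",.03,.1,(200,215,225,270))):
    mm=big((W[...,2]>lo)&(W[...,2]<hi),roi);w=show(n,mm)
    bp=cv2.boxPoints(cv2.minAreaRect((w[:,:2]*1000).astype(np.float32)));print(bp.round(0).tolist())
print("bench z",np.nanmedian(W[290:320,100:180,2]))
E
```

```text
grip 238 px 284.5 204.0 (41.23684310913086, 5.923169136047363) 3.6913859844207764 med [ 0.6039 -0.2022  0.1758] z5,95 [0.1434 0.1758 0.2041]
axis [-0.0675537  -0.88275318  0.46495518] 0.1463077630373823 [ 0.60918555 -0.13277449  0.13887634] [ 0.59930191 -0.26192813  0.20690289]
shim 460 px 264.5 249.3 (11.343530654907227, 43.236934661865234) 9.462322235107422 med [ 0.4614 -0.1524  0.0151] z5,95 [0.0088 0.0151 0.0532]
[255.37837 269.72974] [array([ 0.3897, -0.1253,  0.012 ]), array([ 0.3893, -0.1249,  0.05  ])]
[262.48645 227.08107] [array([ 0.5441, -0.1385,  0.012 ]), array([ 0.5392, -0.1377,  0.05  ])]
[273.67566 228.94592] [array([ 0.5408, -0.1796,  0.012 ]), array([ 0.536 , -0.1777,  0.05  ])]
[266.56757 271.5946 ] [array([ 0.3867, -0.1655,  0.012 ]), array([ 0.3863, -0.164 ,  0.05  ])]
beamtop 4251 px 127.5 182.2 (149.60308837890625, 28.93422508239746) 9.462323188781738 med [0.6474 0.3405 0.1108] z5,95 [0.1061 0.1108 0.1148]
[[577.0, 89.0], [679.0, 80.0], [722.0, 599.0], [620.0, 608.0]]
bearer 439 px 168.2 218.4 (17.13750648498535, 26.140121459960938) 12.52880859375 med [0.5419 0.2017 0.0407] z5,95 [0.0351 0.0407 0.0452]
[[495.0, 176.0], [586.0, 169.0], [591.0, 230.0], [500.0, 237.0]]
shimblk 165 px 263.0 262.5 (11.570852279663086, 14.31647777557373) 11.309932708740234 med [ 0.4163 -0.1488  0.0504] z5,95 [0.0462 0.0504 0.055 ]
[[390.0, -167.0], [439.0, -171.0], [443.0, -131.0], [393.0, -127.0]]
shimplate 317 px 266.0 241.4 (12.209065437316895, 29.610490798950195) 10.784297943115234 med [ 0.4938 -0.1563  0.013 ] z5,95 [0.0085 0.013  0.0178]
[[438.0, -171.0], [545.0, -184.0], [550.0, -140.0], [443.0, -127.0]]
packer 552 px 212.8 243.6 (12.835980415344238, 45.77170944213867) 5.710593223571777 med [0.4641 0.0301 0.0465] z5,95 [0.0402 0.0465 0.0854]
[[387.0, 49.0], [388.0, 9.0], [548.0, 13.0], [547.0, 53.0]]
bench z 0.0009429723837203197
```

```bash
cat >> h.py <<'E'
def plan(pos,yaw,n,s=None):
    s=s or robot.read_state();R0=Rn.from_euler('xyz',s['orientation'],degrees=True);R1=Rn.from_euler('xyz',[180,0,yaw],degrees=True)
    w=(R0.inv()*R1).as_rotvec()/n
    M=sum((R0*Rn.from_rotvec(w*i)).as_matrix() for i in range(n))
    t=np.linalg.solve(M,np.array(pos)-s['tool_pos'])
    print(n,"rows shift",(t/.03).round(3),"turn",(w/.08).round(3))
E
python3 - <<'E'
from h import *
plan([.604,-.202,.25],85.6,40)
E
```

```text
40 rows shift [-0.854 -0.129 -0.023] turn [-0.     0.     0.443]
```

send_rows(moves=[[1, [-0.854, -0.129, -0.023], [0, 0, 0.443]], [1, [-0.854, -0.129, -0.023], [0, 0, 0.443]], [1, [-0.854, -0.129, -0.023], [0, 0, 0.443]], [1, [-0.854, -0.129, -0.023], [0, 0, 0.443]], [1, [-0.854, -0.129, -0.023], [0, 0, 0.443]], [1, [-0.854, -0.129, -0.023], [0, 0, 0.443]], [1, [-0.854, -0.129, -0.023], [0, 0, 0.443]], [1, [-0.854, -0.129, -0.023], [0, 0, 0.443]]], grip_force=20)

```text
time: 0.77
tool_pos: [0.3294, 0.5325, 0.2275]
orientation: [-180.0, 0.0, 150.5]
wrist_force: [0.6, 0.7, 1.1]
width: 0.0872
gripper_force: 0.0
```

send_rows(moves=[[1, [-0.854, -0.129, -0.023], [0, 0, 0.443]], [1, [-0.854, -0.129, -0.023], [0, 0, 0.443]], [1, [-0.854, -0.129, -0.023], [0, 0, 0.443]], [1, [-0.854, -0.129, -0.023], [0, 0, 0.443]], [1, [-0.854, -0.129, -0.023], [0, 0, 0.443]], [1, [-0.854, -0.129, -0.023], [0, 0, 0.443]], [1, [-0.854, -0.129, -0.023], [0, 0, 0.443]], [1, [-0.854, -0.129, -0.023], [0, 0, 0.443]]])

```text
time: 1.43
tool_pos: [0.475, 0.3861, 0.2331]
orientation: [-180.0, 0.0, 134.3]
wrist_force: [-0.5, 0.0, -0.2]
width: 0.0875
gripper_force: 0.0
```

send_rows(moves=[[1, [-0.854, -0.129, -0.023], [0, 0, 0.443]], [1, [-0.854, -0.129, -0.023], [0, 0, 0.443]], [1, [-0.854, -0.129, -0.023], [0, 0, 0.443]], [1, [-0.854, -0.129, -0.023], [0, 0, 0.443]], [1, [-0.854, -0.129, -0.023], [0, 0, 0.443]], [1, [-0.854, -0.129, -0.023], [0, 0, 0.443]], [1, [-0.854, -0.129, -0.023], [0, 0, 0.443]], [1, [-0.854, -0.129, -0.023], [0, 0, 0.443]]])

```text
time: 2.1
tool_pos: [0.5739, 0.2049, 0.2386]
orientation: [-180.0, -0.0, 118.1]
wrist_force: [-0.4, -0.2, 0.2]
width: 0.0868
gripper_force: 0.0
```

send_rows(moves=[[1, [-0.854, -0.129, -0.023], [0, 0, 0.443]], [1, [-0.854, -0.129, -0.023], [0, 0, 0.443]], [1, [-0.854, -0.129, -0.023], [0, 0, 0.443]], [1, [-0.854, -0.129, -0.023], [0, 0, 0.443]], [1, [-0.854, -0.129, -0.023], [0, 0, 0.443]], [1, [-0.854, -0.129, -0.023], [0, 0, 0.443]], [1, [-0.854, -0.129, -0.023], [0, 0, 0.443]], [1, [-0.854, -0.129, -0.023], [0, 0, 0.443]]])

```text
time: 2.77
tool_pos: [0.6181, 0.0032, 0.2442]
orientation: [-180.0, -0.0, 101.8]
wrist_force: [0.1, 0.3, -0.5]
width: 0.0874
gripper_force: 0.0
```

send_rows(moves=[[1, [-0.854, -0.129, -0.023], [0, 0, 0.443]], [1, [-0.854, -0.129, -0.023], [0, 0, 0.443]], [1, [-0.854, -0.129, -0.023], [0, 0, 0.443]], [1, [-0.854, -0.129, -0.023], [0, 0, 0.443]], [1, [-0.854, -0.129, -0.023], [0, 0, 0.443]], [1, [-0.854, -0.129, -0.023], [0, 0, 0.443]], [1, [-0.854, -0.129, -0.023], [0, 0, 0.443]], [1, [0, 0, 0], [0, 0, 0]]])

```text
time: 3.43
tool_pos: [0.6071, -0.1841, 0.2495]
orientation: [-179.9, 0.3, 87.1]
wrist_force: [-1.4, -1.2, 0.0]
width: 0.0875
gripper_force: 0.0
```

```bash
python3 - <<'E'
from h import *
s=robot.read_state();print(s['tool_pos'],s['orientation'],s['q'].round(1))
c=camera_info("wrist");p,d=capture("wrist");cv2.imwrite("pics/w1.png",p[:,:,::-1]);W=pts(d,c)
r,g,b=p[...,0].astype(int),p[...,1],p[...,2]
m=big((r>90)&(g<50)&(b<60));w=W[m];w=w[~np.isnan(w[:,0])];print(m.sum(),w.mean(0),w.min(0),w.max(0))
e=np.linalg.svd(w-w.mean(0),full_matrices=False)[2][0];print(e)
plan([.604,-.202,.148],85.6,8)
E
```

```text
[ 0.60706144 -0.18410395  0.24952282] [-179.9448882     0.25405605   87.09876912] [-14.9  17.9  37.1  84.5 -10.5  81.2  19.6]
3204 [ 0.60854264 -0.17335582  0.15930561] [ 0.59378632 -0.23442252  0.13411184] [ 0.62141686 -0.13063817  0.33174037]
[ 0.04943666  0.88334914 -0.46610119]
8 rows shift [-0.089 -0.011  0.422] turn [-0.001  0.003  0.047]
```

View pics/w1.png

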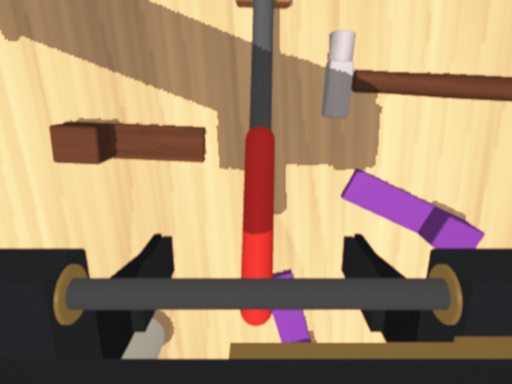

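The wrist view shows the red grip at column 258, central between the fingers (162 to 352). I'm going down to grip it.

send_rows(moves=[[1, [-0.09, 0.02, 0.43], [0, 0, 0.047]], [1, [-0.09, 0.02, 0.43], [0, 0, 0.047]], [1, [-0.09, 0.02, 0.43], [0, 0, 0.047]], [1, [-0.09, 0.02, 0.43], [0, 0, 0.047]], [1, [-0.09, 0.02, 0.43], [0, 0, 0.047]], [1, [-0.09, 0.02, 0.43], [0, 0, 0.047]], [1, [-0.09, 0.02, 0.43], [0, 0, 0.047]], [1, [-0.09, 0.02, 0.43], [0, 0, 0.047]]])

```text
time: 4.15
tool_pos: [0.6131, -0.1983, 0.1447]
orientation: [-180.0, 0.0, 86.0]
wrist_force: [-0.5, 0.3, -0.6]
width: 0.0869
gripper_force: 0.0
```

send_rows(moves=[[-1, [0, 0, 0], [0, 0, 0]], [-1, [0, 0, 0], [0, 0, 0]], [-1, [0, 0, 0], [0, 0, 0]], [-1, [0, 0, 0], [0, 0, 0]], [-1, [0, 0, 0], [0, 0, 0]], [-1, [0, 0, 0], [0, 0, 0]], [-1, [0, 0, 0], [0, 0, 0]], [-1, [0, 0, 0], [0, 0, 0]]], grip_force=20)

```text
time: 4.82
tool_pos: [0.6134, -0.1981, 0.1466]
orientation: [180.0, -0.0, 86.0]
wrist_force: [-0.0, -0.6, -0.5]
width: 0.0417
gripper_force: 0.0
```

send_rows(moves=[[-1, [0, -0.12, 0], [0, 0, 0]], [-1, [0, -0.1, 0], [0, 0, 0]], [-1, [0, 0, 0], [0, 0, 0]], [-1, [0, 0, 0], [0, 0, 0]], [-1, [0, 0, 0], [0, 0, 0]], [-1, [0, 0, 0], [0, 0, 0]], [-1, [0, 0, 0], [0, 0, 0]], [-1, [0, 0, 0], [0, 0, 0]]])

```text
time: 5.48
tool_pos: [0.6065, -0.1978, 0.1463]
orientation: [-180.0, 0.0, 86.0]
wrist_force: [0.5, -0.3, 0.5]
width: 0.0232
gripper_force: 20.0
```

```bash
python3 - <<'E'
from h import *
s=robot.read_state();p0=s['tool_pos'];print(p0,s['wrist_force'],s['width'],s['gripper_force'])
Y=np.array([.0767,.997,0]);pin=np.array([.620,.008,.052])
g=p0+[0,0,.019];h=(g-pin)@Y;v=g[2]-.052;r=np.hypot(h,v);a=np.arctan2(v,-h);print(r,a)
R0=Rn.from_euler('xyz',s['orientation'],degrees=True)
prev=None
for th in np.linspace(a,a-.47,4):
    q=np.array([0,-r*np.cos(th),r*np.sin(th)]);
    if prev is not None:
        dq=q-prev; print((R0.inv().apply(Y*dq[1]+[0,0,dq[2]])/.03/8).round(3))
    prev=q
E
```

```text
[ 0.60654648 -0.19783692  0.14627796] [ 0.53830606 -0.29195789  0.50213789] 0.02316944342149145 20.00216914457269
0.2353114785033849 0.5022464928947706
[-0.063 -0.     0.14 ]
[-0.041 -0.     0.148]
[-0.017 -0.     0.153]
```

send_rows(moves=[[-1, [-0.063, 0, 0.14], [0, 0, 0]], [-1, [-0.063, 0, 0.14], [0, 0, 0]], [-1, [-0.063, 0, 0.14], [0, 0, 0]], [-1, [-0.063, 0, 0.14], [0, 0, 0]], [-1, [-0.063, 0, 0.14], [0, 0, 0]], [-1, [-0.063, 0, 0.14], [0, 0, 0]], [-1, [-0.063, 0, 0.14], [0, 0, 0]], [-1, [-0.063, 0, 0.14], [0, 0, 0]]], grip_force=40)

```text
time: 6.15
tool_pos: [0.6055, -0.212, 0.1149]
orientation: [180.0, -0.2, 86.0]
wrist_force: [-5.6, 3.1, 13.3]
width: 0.0228
gripper_force: 40.0
```

send_rows(moves=[[-1, [-0.041, 0, 0.148], [0, 0, 0]], [-1, [-0.041, 0, 0.148], [0, 0, 0]], [-1, [-0.041, 0, 0.148], [0, 0, 0]], [-1, [-0.041, 0, 0.148], [0, 0, 0]], [-1, [-0.041, 0, 0.148], [0, 0, 0]], [-1, [-0.041, 0, 0.148], [0, 0, 0]], [-1, [-0.041, 0, 0.148], [0, 0, 0]], [-1, [-0.041, 0, 0.148], [0, 0, 0]]])

```text
time: 6.82
tool_pos: [0.6048, -0.2221, 0.0798]
orientation: [180.0, -0.1, 86.0]
wrist_force: [-5.6, 3.5, 15.6]
width: 0.0229
gripper_force: 40.0
```

```bash
python3 - <<'E'
from h import *
s=robot.read_state();print(s['tool_pos'],s['orientation'],s['wrist_force'],s['width'],s['gripper_force'])
E
```

```text
[ 0.60478982 -0.22214628  0.07975372] [ 1.79989114e+02 -1.46592183e-01  8.59657129e+01] [-5.59200163  3.50788839 15.64267777] 0.02293324581072756 39.98706638754811
```

send_rows(moves=[[-1, [-0.017, 0, 0.153], [0, 0, 0]], [-1, [-0.017, 0, 0.153], [0, 0, 0]], [-1, [-0.017, 0, 0.153], [0, 0, 0]], [-1, [-0.017, 0, 0.153], [0, 0, 0]], [-1, [-0.017, 0, 0.153], [0, 0, 0]], [-1, [-0.017, 0, 0.153], [0, 0, 0]], [-1, [-0.017, 0, 0.153], [0, 0, 0]], [-1, [-0.01, 0, 0.1], [0, 0, 0]]])

```text
time: 7.48
tool_pos: [0.6045, -0.2268, 0.0458]
orientation: [-180.0, -0.1, 85.9]
wrist_force: [-13.3, 6.0, 39.6]
width: 0.0232
gripper_force: 40.0
```

send_rows(moves=[[-1, [0, 0, 0.06], [0, 0, 0]], [-1, [0, 0, 0.06], [0, 0, 0]], [-1, [0, 0, 0], [0, 0, 0]], [-1, [0, 0, 0], [0, 0, 0]], [-1, [0, 0, 0], [0, 0, 0]], [-1, [0, 0, 0], [0, 0, 0]], [-1, [0, 0, 0], [0, 0, 0]], [-1, [0, 0, 0], [0, 0, 0]]])

```text
time: 8.15
tool_pos: [0.6045, -0.2267, 0.0457]
orientation: [180.0, -0.2, 85.9]
wrist_force: [-15.3, 6.4, 41.0]
width: 0.0229
gripper_force: 40.0
```

send_rows(moves=[[-1, [0, 0, -0.08], [0, 0, 0]], [1, [0, 0, 0], [0, 0, 0]], [1, [0, 0, 0], [0, 0, 0]], [1, [0, 0, 0], [0, 0, 0]], [1, [0, 0, 0], [0, 0, 0]], [1, [0, 0, 0], [0, 0, 0]], [1, [0, 0, 0], [0, 0, 0]], [1, [0, 0, 0], [0, 0, 0]]])

```text
time: 8.82
tool_pos: [0.6044, -0.2264, 0.0404]
orientation: [-180.0, -0.0, 86.0]
wrist_force: [0.7, 0.8, -0.2]
width: 0.0617
gripper_force: 0.0
```

send_rows(moves=[[1, [0, 0, -0.3], [0, 0, 0]], [1, [0, 0, -0.6], [0, 0, 0]], [1, [0, 0, -0.6], [0, 0, 0]], [1, [0, 0, -0.6], [0, 0, 0]], [1, [0, 0, -0.6], [0, 0, 0]], [1, [0, 0, -0.6], [0, 0, 0]], [1, [0, 0, -0.6], [0, 0, 0]], [1, [0, 0, -0.6], [0, 0, 0]]])

```text
time: 9.48
tool_pos: [0.6045, -0.2266, 0.1774]
orientation: [180.0, 0.0, 86.0]
wrist_force: [0.5, 0.6, 0.1]
width: 0.0869
gripper_force: 0.0
```

```bash
python3 - <<'E'
from h import *
p,d=capture("top");c=camera_info("top");W=pts(d,c);p=p.astype(int)
s=robot.read_state();print(s['tool_pos'],s['orientation'],s['q'].round(1),s['wrist_force'],s['width'])
r,g,b=p[...,0],p[...,1],p[...,2]
m=big((r>100)&(g<50)&(b<60),(255,185,325,225));w=W[m];w=w[(w[:,2]<.12)];print("grip",m.sum(),np.median(w,0),np.percentile(w[:,2],[5,95]))
mm=big((W[...,2]>.095)&(W[...,2]<.17)&(W[...,1]>.02),(40,140,215,220));w=W[mm]
A=np.c_[w,np.ones(len(w))];k=np.linalg.lstsq(A[:,[0,1,3]],w[:,2],rcond=None)[0];print("beam plane",k,"z at bearer",k@[.637,.197,1],"far",k@[.69,.59,1])
print(cv2.boxPoints(cv2.minAreaRect((w[:,:2]*1000).astype(np.float32))).round(0).tolist())
mm=big((W[...,2]>.04)&(W[...,2]<.065),(250,220,285,280));w=W[mm];print("blk",np.median(w,0),cv2.minAreaRect((w[:,:2]*1000).astype(np.float32)))
plan([.417,-.149,.13],175,24)
E
```

```text
[ 0.60649707 -0.22750142  0.18159662] [1.79620617e+02 5.88493657e-02 8.59640755e+01] [-10.6  21.7  37.2  88.3 -13.5  74.2  24.2] [ 1.67184316 -0.27035612  2.82913306] 0.08713173649402872
grip 4 [ 0.59542143 -0.29700664  0.07822451] [0.07722043 0.07926233]
beam plane [ 0.04558606 -0.07797445  0.12714101] z at bearer 0.140818365268044 far 0.11259046748790368
[[577.0, 93.0], [679.0, 84.0], [724.0, 605.0], [622.0, 614.0]]Traceback (most recent call last):
  File "<stdin>", line 9, in <module>
  File "h.py", line 14, in big
    n,l,s,_=cv2.connectedComponentsWithStats(m); i=1+np.argmax(s[1:,4]); return l==i
                                                     ~~~~~~~~~^^^^^^^^^
    return _wrapfunc(a, 'argmax', axis=axis, out=out, **kwds)
    return bound(*args, **kwds)
ValueError: attempt to get argmax of an empty sequence
```

```bash
python3 - <<'E'
from h import *
plan([.425,-.149,.19],175,24)
E
```

```text
24 rows shift [ 0.269 -0.143 -0.013] turn [ 0.002  0.003 -0.809]
```

send_rows(moves=[[1, [0.27, -0.143, -0.013], [0, 0, -0.81]], [1, [0.27, -0.143, -0.013], [0, 0, -0.81]], [1, [0.27, -0.143, -0.013], [0, 0, -0.81]], [1, [0.27, -0.143, -0.013], [0, 0, -0.81]], [1, [0.27, -0.143, -0.013], [0, 0, -0.81]], [1, [0.27, -0.143, -0.013], [0, 0, -0.81]], [1, [0.27, -0.143, -0.013], [0, 0, -0.81]], [1, [0.27, -0.143, -0.013], [0, 0, -0.81]]])

```text
time: 10.2
tool_pos: [0.5608, -0.1682, 0.1794]
orientation: [180.0, 0.0, 115.9]
wrist_force: [0.1, 0.1, -0.8]
width: 0.0869
gripper_force: 0.0
```

send_rows(moves=[[1, [0.27, -0.143, -0.013], [0, 0, -0.81]], [1, [0.27, -0.143, -0.013], [0, 0, -0.81]], [1, [0.27, -0.143, -0.013], [0, 0, -0.81]], [1, [0.27, -0.143, -0.013], [0, 0, -0.81]], [1, [0.27, -0.143, -0.013], [0, 0, -0.81]], [1, [0.27, -0.143, -0.013], [0, 0, -0.81]], [1, [0.27, -0.143, -0.013], [0, 0, -0.81]], [1, [0.27, -0.143, -0.013], [0, 0, -0.81]]])

```text
time: 10.87
tool_pos: [0.4941, -0.1396, 0.1825]
orientation: [180.0, 0.0, 145.6]
wrist_force: [-0.5, -0.0, -0.4]
width: 0.0869
gripper_force: 0.0
```

send_rows(moves=[[1, [0.27, -0.143, -0.013], [0, 0, -0.81]], [1, [0.27, -0.143, -0.013], [0, 0, -0.81]], [1, [0.27, -0.143, -0.013], [0, 0, -0.81]], [1, [0.27, -0.143, -0.013], [0, 0, -0.81]], [1, [0.27, -0.143, -0.013], [0, 0, -0.81]], [1, [0.27, -0.143, -0.013], [0, 0, -0.81]], [1, [0.27, -0.143, -0.013], [0, 0, -0.81]], [1, [0.27, -0.143, -0.013], [0, 0, -0.81]]])

```text
time: 11.53
tool_pos: [0.4219, -0.1478, 0.1856]
orientation: [180.0, 0.0, 175.2]
wrist_force: [0.5, 0.6, 0.2]
width: 0.0868
gripper_force: 0.0
```

```bash
python3 - <<'E'
from h import *
s=robot.read_state();c=camera_info("wrist");p,d=capture("wrist");print(s['tool_pos'],s['orientation'],s['q'].round(1))
cv2.imwrite("pics/w2.png",p[:,:,::-1]);W=pts(d,c)
r=p[...,0].astype(int);k=(np.hypot(W[...,0]-.465,W[...,1]+.155)<.12)
for lo,hi in((.04,.06),(.006,.02)):
    m=big((W[...,2]>lo)&(W[...,2]<hi)&(r<150)&k);w=W[m];print(m.sum(),np.median(w,0),cv2.minAreaRect((w[:,:2]*1000).astype(np.float32)))
E
```

```text
[ 0.42193865 -0.1478014   0.18558177] [1.79977479e+02 4.11519161e-02 1.75242363e+02] [-14.8  -7.1  28.8 114.3   3.5  71.9  98. ]
2431 [ 0.41369548 -0.14748092  0.04909283] ((414.90118408203125, -147.4630126953125), (39.71296691894531, 49.456661224365234), 84.3660659790039)
2651 [ 0.49009538 -0.15477885  0.01122422] ((492.58538818359375, -154.85809326171875), (39.10838317871094, 82.7105484008789), 84.46239471435547)
```

View pics/w2.png

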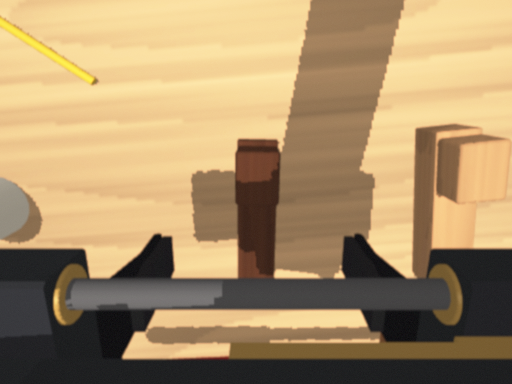

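The wrist view shows the dark shim's grip block at about (257,175), central between the fingers, and the packer apart at (450,190). Going down.

```bash
python3 - <<'E'
from h import *
plan([.415,-.1475,.020],174.4,16)
E
```

```text
16 rows shift [0.011 0.002 0.345] turn [ 0.    -0.     0.013]
```

send_rows(moves=[[1, [0.011, 0.002, 0.345], [0, 0, 0.013]], [1, [0.011, 0.002, 0.345], [0, 0, 0.013]], [1, [0.011, 0.002, 0.345], [0, 0, 0.013]], [1, [0.011, 0.002, 0.345], [0, 0, 0.013]], [1, [0.011, 0.002, 0.345], [0, 0, 0.013]], [1, [0.011, 0.002, 0.345], [0, 0, 0.013]], [1, [0.011, 0.002, 0.345], [0, 0, 0.013]], [1, [0.011, 0.002, 0.345], [0, 0, 0.013]]])

```text
time: 12.25
tool_pos: [0.4197, -0.1468, 0.1011]
orientation: [-180.0, -0.0, 174.6]
wrist_force: [-0.0, 1.0, -0.5]
width: 0.087
gripper_force: 0.0
```

```bash
python3 - <<'E'
from h import *
plan([.415,-.1475,.020],174.4,8)
E
```

```text
8 rows shift [ 0.019 -0.005  0.338] turn [-0.    -0.001  0.005]
```

send_rows(moves=[[1, [0.019, -0.003, 0.335], [0, 0, 0.005]], [1, [0.019, -0.003, 0.335], [0, 0, 0.005]], [1, [0.019, -0.003, 0.335], [0, 0, 0.005]], [1, [0.019, -0.003, 0.335], [0, 0, 0.005]], [1, [0.019, -0.003, 0.335], [0, 0, 0.005]], [1, [0.019, -0.003, 0.335], [0, 0, 0.005]], [1, [0.019, -0.003, 0.335], [0, 0, 0.005]], [1, [0.019, -0.003, 0.335], [0, 0, 0.005]]])

```text
time: 12.92
tool_pos: [0.4152, -0.1471, 0.021]
orientation: [180.0, 0.0, 174.4]
wrist_force: [-0.1, -0.3, -0.7]
width: 0.0872
gripper_force: 0.0
```

send_rows(moves=[[-1, [0, 0, 0], [0, 0, 0]], [-1, [0, 0, 0], [0, 0, 0]], [-1, [0, 0, 0], [0, 0, 0]], [-1, [0, 0, 0], [0, 0, 0]], [-1, [0, 0, 0], [0, 0, 0]], [-1, [0, 0, 0], [0, 0, 0]], [-1, [0, 0, 0], [0, 0, 0]], [-1, [0, 0, 0], [0, 0, 0]]], grip_force=30)

```text
time: 13.58
tool_pos: [0.4154, -0.1471, 0.0222]
orientation: [180.0, 0.0, 174.4]
wrist_force: [0.5, 0.0, 0.8]
width: 0.0419
gripper_force: 0.0
```

send_rows(moves=[[-1, [0, 0, 0], [0, 0, 0]], [-1, [0, 0, 0], [0, 0, 0]], [-1, [0, 0, 0], [0, 0, 0]], [-1, [0, 0, 0], [0, 0, 0]], [-1, [0, 0, 0], [0, 0, 0]], [-1, [0, 0, 0], [0, 0, 0]], [-1, [0, 0, -0.2], [0, 0, 0]], [-1, [0, 0, -0.3], [0, 0, 0]]])

```text
time: 14.25
tool_pos: [0.414, -0.1469, 0.0365]
orientation: [-180.0, -0.2, 174.4]
wrist_force: [-0.8, 0.0, -1.1]
width: 0.0398
gripper_force: 30.0
```

```bash
python3 - <<'E'
from h import *
X=np.array([.9971,-.0767]);B=np.array([.6365,.1965])
pre=B+X*(-.27)
print(pre); plan([*pre,.13],175.6,24)
E
```

```text
[0.367283 0.217209]
24 rows shift [ 0.109  0.498 -0.13 ] turn [-0.    -0.001 -0.011]
```

```bash
python3 - <<'E'
from h import *
s=robot.read_state();print(s['wrist_force'],s['width'])
plan([.465,0.02,.19],175,16)
s=dict(s);s['tool_pos']=np.array([.465,.02,.19]);s['orientation']=np.array([180,0,175.]);plan([.427,.2126,.18],175.6,16,s)
E
```

```text
[-0.75173814  0.00552094 -1.05789094] 0.03978926422202169
16 rows shift [-0.073  0.356 -0.32 ] turn [-0.    -0.002 -0.008]
16 rows shift [0.112 0.393 0.021] turn [-0.     0.    -0.008]
```

send_rows(moves=[[-1, [-0.073, 0.2, -0.5], [0, 0, -0.008]], [-1, [-0.073, 0.2, -0.6], [0, 0, -0.008]], [-1, [-0.073, 0.2, -0.6], [0, 0, -0.008]], [-1, [-0.073, 0.2, -0.6], [0, 0, -0.008]], [-1, [-0.073, 0.2, -0.6], [0, 0, -0.008]], [-1, [-0.073, 0.2, -0.6], [0, 0, -0.008]], [-1, [-0.073, 0.2, -0.6], [0, 0, -0.008]], [-1, [-0.073, 0.2, -0.6], [0, 0, -0.008]]])

```text
time: 14.92
tool_pos: [0.437, -0.1008, 0.1794]
orientation: [180.0, 0.0, 174.7]
wrist_force: [0.4, 0.0, -1.2]
width: 0.0397
gripper_force: 30.0
```

send_rows(moves=[[-1, [-0.073, 0.5, -0.2], [0, 0, -0.008]], [-1, [-0.073, 0.5, -0.1], [0, 0, -0.008]], [-1, [-0.073, 0.5, 0], [0, 0, -0.008]], [-1, [-0.073, 0.5, 0], [0, 0, -0.008]], [-1, [-0.073, 0.5, 0], [0, 0, -0.008]], [-1, [-0.073, 0.5, 0], [0, 0, -0.008]], [-1, [-0.073, 0.5, 0], [0, 0, -0.008]], [-1, [-0.073, 0.5, 0], [0, 0, -0.008]]])

```text
time: 15.58
tool_pos: [0.4653, 0.0175, 0.1875]
orientation: [-180.0, 0.0, 175.0]
wrist_force: [0.8, 0.4, -1.1]
width: 0.0401
gripper_force: 30.0
```

```bash
python3 - <<'E'
from h import *
s=robot.read_state();print(s['tool_pos'],s['width'],s['q'].round(0))
plan([.427,.2126,.18],175.6,16)
E
```

```text
[0.46532504 0.01747914 0.18748176] 0.040077721297096934 [-24.  -4.  18. 112.   1.  72.  79.]
16 rows shift [0.113 0.399 0.016] turn [-0.     0.    -0.008]
```

send_rows(moves=[[-1, [0.113, 0.395, 0], [0, 0, -0.008]], [-1, [0.113, 0.395, 0], [0, 0, -0.008]], [-1, [0.113, 0.395, 0], [0, 0, -0.008]], [-1, [0.113, 0.395, 0], [0, 0, -0.008]], [-1, [0.113, 0.395, 0], [0, 0, -0.008]], [-1, [0.113, 0.395, 0], [0, 0, -0.008]], [-1, [0.113, 0.395, 0], [0, 0, -0.008]], [-1, [0.113, 0.395, 0], [0, 0, -0.008]]])

```text
time: 16.25
tool_pos: [0.4461, 0.1141, 0.1875]
orientation: [-180.0, 0.0, 175.3]
wrist_force: [-0.7, -0.2, -0.7]
width: 0.0398
gripper_force: 30.0
```

send_rows(moves=[[-1, [0.113, 0.395, 0], [0, 0, -0.008]], [-1, [0.113, 0.395, 0], [0, 0, -0.008]], [-1, [0.113, 0.395, 0], [0, 0, -0.008]], [-1, [0.113, 0.395, 0], [0, 0, -0.008]], [-1, [0.113, 0.395, 0], [0, 0, -0.008]], [-1, [0.113, 0.395, 0], [0, 0, -0.008]], [-1, [0.113, 0.2, 0], [0, 0, -0.008]], [-1, [0, 0, 0], [0, 0, 0]]])

```text
time: 16.92
tool_pos: [0.4281, 0.1944, 0.1868]
orientation: [180.0, -0.0, 175.7]
wrist_force: [-0.7, 0.5, -1.0]
width: 0.0397
gripper_force: 30.0
```

```bash
python3 - <<'E'
from h import *
s=robot.read_state();print(s['tool_pos'],s['orientation'],s['width'],s['q'].round(0))
plan([.427,.2126,.07],175.6,16)
p,d=capture("scene");cv2.imwrite("pics/s3.png",cv2.resize(p[130:300,200:500,::-1],None,fx=2.5,fy=2.5))
W=pts(d,camera_info("scene"))
m=(W[...,0]<.58)&(W[...,1]>.15)&(W[...,1]<.25)&(W[...,2]>.03)&(W[...,2]<.05)
p2,d2=capture("top");W2=pts(d2,camera_info("top"))
m2=(W2[...,0]<.58)&(W2[...,0]>.48)&(W2[...,1]>.12)&(W2[...,1]<.29)&(W2[...,2]>.033)&(W2[...,2]<.048)
for a in(W[m],W2[m2]):print(len(a), len(a)and(np.median(a,0),cv2.minAreaRect((a[:,:2]*1000).astype(np.float32))))
E
```

```text
[0.42812641 0.19439215 0.1868481 ] [ 1.79989086e+02 -3.02128903e-02  1.75731510e+02] 0.03972747188426451 [-34.  -2.   7. 111.   0.  72.  58.]
16 rows shift [0.005 0.038 0.243] turn [ 0.    -0.     0.002]
0 0
144 (array([0.5381058 , 0.18239294, 0.04059633]), ((537.8546752929688, 183.00888061523438), (21.626949310302734, 84.87399291992188), 84.60679626464844))
```

View pics/s3.png

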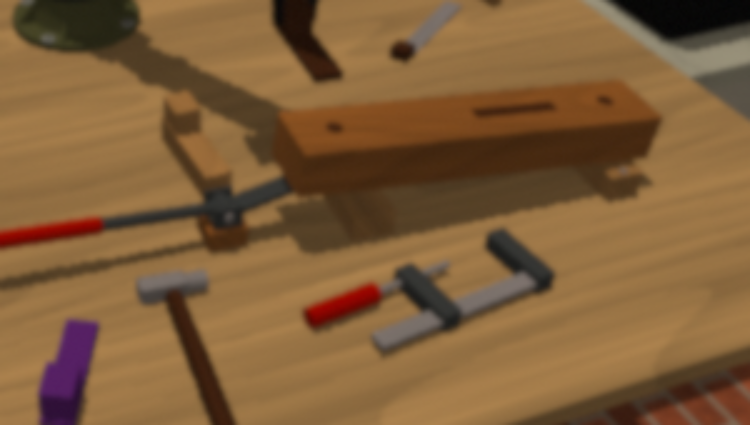

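The scene view shows the bar down, the beam's near end lifted, and the shim held clear behind the beam with its tip at about (320,70). Going down in front of the gap.

send_rows(moves=[[-1, [0.005, 0.038, 0.245], [0, 0, 0.002]], [-1, [0.005, 0.038, 0.245], [0, 0, 0.002]], [-1, [0.005, 0.038, 0.245], [0, 0, 0.002]], [-1, [0.005, 0.038, 0.245], [0, 0, 0.002]], [-1, [0.005, 0.038, 0.245], [0, 0, 0.002]], [-1, [0.005, 0.038, 0.245], [0, 0, 0.002]], [-1, [0.005, 0.038, 0.245], [0, 0, 0.002]], [-1, [0.005, 0.038, 0.245], [0, 0, 0.002]]])

```text
time: 17.68
tool_pos: [0.4284, 0.2017, 0.1273]
orientation: [-180.0, -0.0, 175.5]
wrist_force: [-0.2, 0.0, -1.3]
width: 0.0396
gripper_force: 30.0
```

send_rows(moves=[[-1, [0.005, 0.038, 0.245], [0, 0, 0.002]], [-1, [0.005, 0.038, 0.245], [0, 0, 0.002]], [-1, [0.005, 0.038, 0.245], [0, 0, 0.002]], [-1, [0.005, 0.038, 0.245], [0, 0, 0.002]], [-1, [0.005, 0.038, 0.245], [0, 0, 0.002]], [-1, [0.005, 0.038, 0.245], [0, 0, 0.002]], [-1, [0.005, 0.038, 0.23], [0, 0, 0.002]], [-1, [0.005, 0.038, 0.1], [0, 0, 0.002]]])

```text
time: 18.35
tool_pos: [0.4275, 0.2106, 0.0729]
orientation: [-180.0, -0.1, 175.4]
wrist_force: [-0.7, -0.7, -1.3]
width: 0.0396
gripper_force: 30.0
```

```bash
python3 - <<'E'
from h import *
s=robot.read_state();print(s['tool_pos'],s['orientation'],s['wrist_force'])
p,d=capture("top");c=camera_info("top");W=pts(d,c)
cv2.imwrite("pics/t4.png",cv2.resize(p[140:290,90:290,::-1],None,fx=4,fy=4))
X=np.array([.9971,-.0767]);B=np.array([.6365,.1965]);print(*[((s['tool_pos'][:2]-B)@v).round(4) for v in (X,np.array([.0767,.9971]))])
plan([*(B-.12*X),.066],175.6,16)
E
```

```text
[0.4274696  0.21061701 0.07294685] [-1.79952751e+02 -6.84056678e-02  1.75410882e+02] [-0.67908116 -0.68998095 -1.33126338]
-0.2095 -0.002
16 rows shift [-0.187  0.004  0.014] turn [-0.001 -0.001 -0.002]
```

View pics/t4.png

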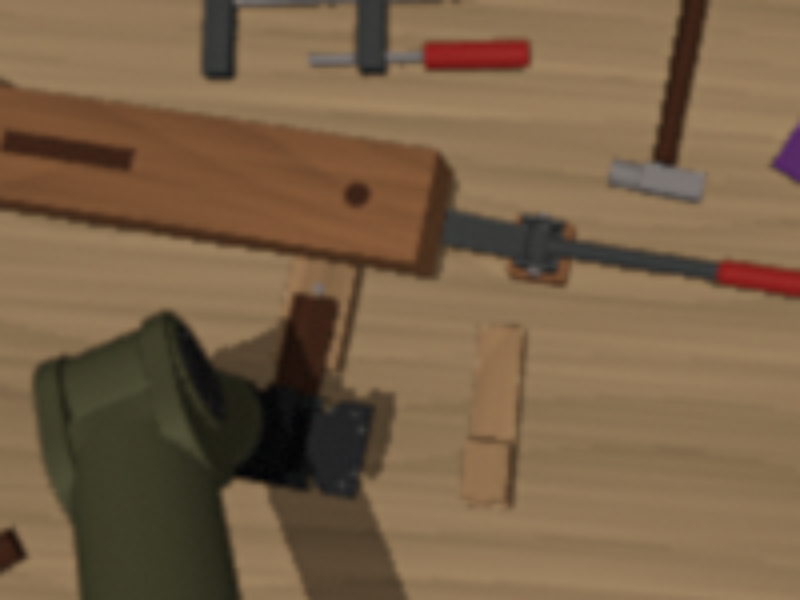

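The top view shows the shim over the bearer, tip edge at about (316,296), lined up with it and just short of the beam. Sliding it in.

send_rows(moves=[[-1, [-0.1, 0, 0.06], [0, 0, 0]], [-1, [-0.15, 0, 0.06], [0, 0, 0]], [-1, [-0.187, 0, 0.05], [0, 0, 0]], [-1, [-0.187, 0, 0.02], [0, 0, 0]], [-1, [-0.187, 0, 0], [0, 0, 0]], [-1, [-0.187, 0, 0], [0, 0, 0]], [-1, [-0.187, 0, 0], [0, 0, 0]], [-1, [-0.187, 0, 0], [0, 0, 0]]])

```text
time: 19.07
tool_pos: [0.4699, 0.2075, 0.0686]
orientation: [180.0, 0.0, 175.4]
wrist_force: [-0.5, -0.7, -0.8]
width: 0.0397
gripper_force: 30.0
```

```bash
python3 - <<'E'
from h import *
s=robot.read_state();print(s['tool_pos'],s['wrist_force'])
X=np.array([.9971,-.0767]);B=np.array([.6365,.1965])
plan([*(B-.118*X),.065],175.6,12)
E
```

```text
[0.4698606  0.20745576 0.06860541] [-0.50314533 -0.6504762  -0.7551463 ]
12 rows shift [-0.136  0.005  0.01 ] turn [ 0.     0.    -0.004]
```

send_rows(moves=[[-1, [-0.17, 0, 0.01], [0, 0, 0]], [-1, [-0.17, 0, 0.01], [0, 0, 0]], [-1, [-0.17, 0, 0.01], [0, 0, 0]], [-1, [-0.17, 0, 0.01], [0, 0, 0]], [-1, [-0.17, 0, 0.01], [0, 0, 0]], [-1, [-0.17, 0, 0.01], [0, 0, 0]], [-1, [-0.17, 0, 0.01], [0, 0, 0]], [-1, [-0.17, 0, 0.01], [0, 0, 0]]])

```text
time: 19.73
tool_pos: [0.5102, 0.2042, 0.066]
orientation: [180.0, 0.0, 175.4]
wrist_force: [-0.4, -0.8, -0.1]
width: 0.0396
gripper_force: 30.0
```

send_rows(moves=[[-1, [-0.1, 0, 0.01], [0, 0, 0]], [-1, [0, 0, 0.03], [0, 0, 0]], [-1, [0, 0, 0], [0, 0, 0]], [-1, [0, 0, 0], [0, 0, 0]], [-1, [0, 0, 0], [0, 0, 0]], [-1, [0, 0, 0], [0, 0, 0]], [-1, [0, 0, 0], [0, 0, 0]], [-1, [0, 0, 0], [0, 0, 0]]])

```text
time: 20.4
tool_pos: [0.5126, 0.2041, 0.065]
orientation: [180.0, 0.0, 175.4]
wrist_force: [0.4, 1.0, -1.1]
width: 0.0397
gripper_force: 30.0
```

```bash
python3 - <<'E'
from h import *
s=robot.read_state();print(s['tool_pos'],s['orientation'],s['wrist_force'])
X=np.array([.9971,-.0767]);B=np.array([.6365,.1965]);print(*[((s['tool_pos'][:2]-B)@v).round(4) for v in (X,np.array([.0767,.9971]))])
for n in("top","scene"):
    p,d=capture(n);cv2.imwrite(f"pics/{n}5.png",p[:,:,::-1])
    W=pts(d,camera_info(n));w=W[(W[...,2]>.1)&(W[...,2]<.165)&(W[...,1]>.28)&(W[...,1]<.6)&(W[...,0]>.58)&(W[...,0]<.75)]
    if n=="top": print(cv2.boxPoints(cv2.minAreaRect((w[:,:2]*1000).astype(np.float32))).round(0).tolist())
E
```

```text
[0.51262403 0.20408815 0.06497168] [1.79991786e+02 3.81526715e-03 1.75422356e+02] [ 0.40242734  1.00271476 -1.10182989]
-0.1241 -0.0019
[[594.0, 285.0], [695.0, 276.0], [723.0, 598.0], [621.0, 606.0]]
```

send_rows(moves=[[-1, [-0.08, 0, 0], [0, 0, 0]], [-1, [-0.08, 0, 0], [0, 0, 0]], [-1, [-0.07, 0, 0], [0, 0, 0]], [-1, [0, 0, 0.03], [0, 0, 0]], [-1, [0, 0, 0.03], [0, 0, 0]], [-1, [0, 0, 0.03], [0, 0, 0]], [-1, [0, 0, 0], [0, 0, 0]], [-1, [0, 0, 0], [0, 0, 0]]])

```text
time: 21.17
tool_pos: [0.5196, 0.2034, 0.0622]
orientation: [180.0, 0.0, 175.4]
wrist_force: [-0.4, 0.8, 0.5]
width: 0.0397
gripper_force: 30.0
```

send_rows(moves=[[-0.9, [0, 0, 0.02], [0, 0, 0]], [0.2, [0, 0, 0], [0, 0, 0]], [0.2, [0, 0, 0], [0, 0, 0]], [0.2, [0, 0, 0], [0, 0, 0]], [0.2, [0, 0, 0], [0, 0, 0]], [0.2, [0, 0, 0], [0, 0, 0]], [0.2, [0, 0, 0], [0, 0, 0]], [0.2, [0, 0, 0], [0, 0, 0]]])

```text
time: 21.83
tool_pos: [0.5196, 0.2035, 0.0615]
orientation: [180.0, 0.0, 175.4]
wrist_force: [0.1, 1.1, -0.1]
width: 0.0521
gripper_force: 0.0
```

send_rows(moves=[[0.2, [0, 0, -0.2], [0, 0, 0]], [0.2, [0, 0, -0.3], [0, 0, 0]], [0.2, [0, 0, -0.5], [0, 0, 0]], [0.2, [0, 0, -0.5], [0, 0, 0]], [0.2, [0, 0, -0.5], [0, 0, 0]], [0.2, [0, 0, -0.5], [0, 0, 0]], [0.2, [0, 0, -0.5], [0, 0, 0]], [0.2, [0, 0, -0.5], [0, 0, 0]]])

```text
time: 22.5
tool_pos: [0.5198, 0.2036, 0.1685]
orientation: [180.0, 0.1, 175.4]
wrist_force: [0.1, 0.8, 0.0]
width: 0.0521
gripper_force: 0.0
```

send_rows(moves=[[0.2, [0.3, 0.4, -0.5], [0, 0, 0]], [0.2, [0, 0.8, -0.3], [0, 0, 0]], [0.2, [0, 0.8, 0], [0, 0, 0]], [0.2, [0, 0.8, 0], [0, 0, 0]], [0.2, [0, 0.8, 0], [0, 0, 0]], [0.2, [0, 0.8, 0], [0, 0, 0]], [0.2, [0, 0.5, 0], [0, 0, 0]], [0.2, [0, 0, 0], [0, 0, 0]]])

```text
time: 23.17
tool_pos: [0.5212, 0.3551, 0.191]
orientation: [179.9, -0.0, 175.7]
wrist_force: [-1.0, 1.3, 1.2]
width: 0.0523
gripper_force: 0.0
```

```bash
python3 - <<'E'
from h import *
s=robot.read_state();print(s['tool_pos'],s['wrist_force'],s['width'])
p,d=capture("top");W=pts(d,camera_info("top"));cv2.imwrite("pics/t6.png",cv2.resize(p[140:290,90:290,::-1],None,fx=4,fy=4))
k=(abs(W[...,0]-.52)<.06)&(abs(W[...,1]-.2)<.06)
m=big((W[...,2]>.078)&(W[...,2]<.1)&k);w=W[m];print(m.sum(),np.median(w,0),cv2.minAreaRect((w[:,:2]*1000).astype(np.float32)))
mm=big((W[...,2]>.095)&(W[...,2]<.17)&(W[...,1]>.02)&(W[...,0]>.57),(40,140,215,220));w=W[mm]
A=np.c_[w[:,:2],np.ones(len(w))];k=np.linalg.lstsq(A,w[:,2],rcond=None)[0];print("z at bearer",k@[.637,.197,1]);print(cv2.boxPoints(cv2.minAreaRect((w[:,:2]*1000).astype(np.float32))).round(0).tolist())
E
```

```text
[0.52117644 0.35509464 0.19099459] [-0.98821044  1.3119765   1.22165865] 0.05228451242707439
174 [0.52025881 0.20041282 0.09040454] ((520.6975708007812, 201.55567932128906), (40.258140563964844, 50.100833892822266), 85.02633666992188)
z at bearer 0.14083372324282808
[[577.0, 93.0], [678.0, 84.0], [723.0, 605.0], [622.0, 614.0]]
```

View pics/t6.png

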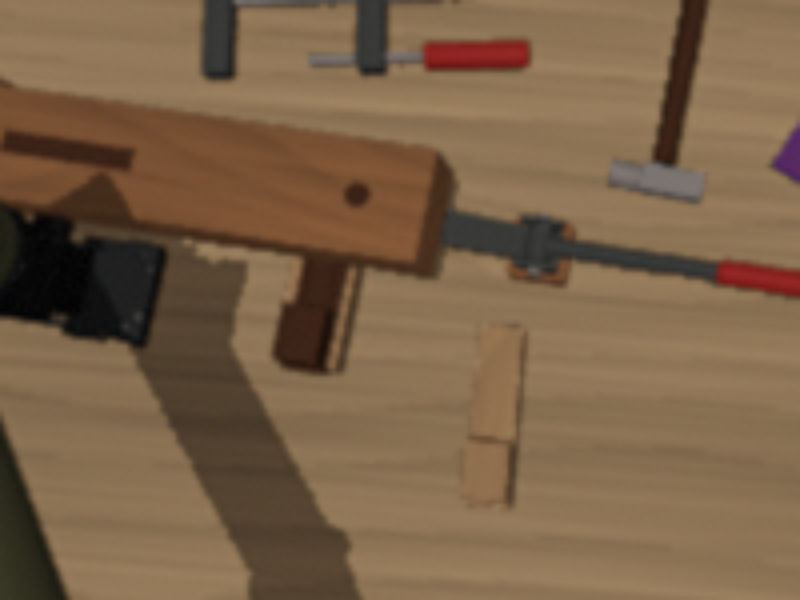

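The top view shows the shim flat on the bearer with its block at (305,335) and its tip under the lifted beam, about 13 mm past the middle. The bar is still down and the gripper is clear.

```bash
python3 -c "
from station import *
print(hand_in())"
```

```text
the job is handed in; nothing more can be done
None
```

The job is handed in: the pry bar is fully down with the beam's near end held up, and the dark shim lies flat on the bearer, released, its tip about 13 mm past the beam's middle by the last camera measurement, at about 23 s on the clock.

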